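Size a bushing on the step gauge

ROBOT

A 6-joint arm with a two-finger parallel gripper is mounted at the origin on a cart in front of the work surface, level with it; the furniture and walls round the work are solid. World frame = base frame: x ahead of the robot, y to its left, z up, the work surface at z = 0. Lengths are in m, angles in rad, forces in N, time in s.
With the tool pointing down it reaches from about 0.425 to 1.125 m from the base axis. Payload 14.9 kg.
Tool frame: the origin (TCP) lies between the finger pads; the fingertips stand 11 mm ahead of it and the grasp point (between the pads) lies 8 mm behind it; z points along the fingers, y is the line along which they close (so a half turn about z gives the same grasp; the last joint's range is limited). The gripper opens to 91 mm and grips with 3 to 60 N. Pads are 32 mm wide; open, the fingers measure 118 mm over their backs; the gripper's body (76 mm by 178 mm) begins 60 mm behind the grasp point.
Start: joints at [1.178, 0.379, 1.734, -0, 1.028, -0.033], TCP at [0.246, 0.655, 0.225] pointing down, gripper open.
Joint ranges: [-2.77, 2.77], [-0.74, 2.19], [0, 2.66], [-1.06, 4.2], [0.31, 2.87], [-3.08, 3.08]. Speed limits (rad/s): [1.89, 1.89, 2.39, 3.14, 3.14, 3.14].

INTERFACE

Orientations are given as a rotation vector (axis times angle).
In Python, from workcell import monitor, capture, calibration, job gives the robot as it stands.
- The arm moves only by the tool apply_moves, never from a script. Its argument "rows" is a list of rows, each a list of 6 numbers: the shift along the tool's x, y, z in m, then the turn, a rotation vector about the tool's x, y, z in units of 6 degrees (1.0 is 6 degrees). A call has exactly 10 rows; each row shifts and turns the commanded pose from where the row before left it, along the tool's axes as they then stand; what a row does not reach is not made up. A row lasts 1/12 s, in which the tool goes at most 41.7 mm and 7.16 degrees, less where a joint would pass 70% of its speed; a pose out of reach is approached as far as the arm can. A call is refused whole if a number of a shift passes 0.0417 or a number of a turn 1, either way. A call with a gripper value outside its range is refused whole. "fingers" is the gripper command: -1 is fully open, 1 is shut, values between are in proportion, set as the call begins (left out, the last holds). The fingers move at their own pace and stop on an object; "grip_force" is the grip in N (left out, the last holds). Time passes only in rows, so rows that do not move let the fingers close, or fill a call up. It gives the time, the measured TCP pose, the force, the opening and the grip force at its end, in the units of the state.
- monitor.read_state(): the state, without advancing time (a new reading comes with each control period).
- capture(name): name is "side" or "top" or "wrist"; returns (picture, depth): 384x512x3 uint8, blue, green, red; 384x512 float32, m along the optical axis (not along the pixel's ray), 0 where there is no reading.
- calibration(name): a dict with "fovy" (degrees; the focal length in pixels is half the picture's height over the tangent of half this angle, whatever the lens; pixels are square), "cx", "cy" (the principal point, pixels), "origin" and "rotation" of the camera in the world; the wrist camera has in their place "hand_eye" (4x4, takes a point from camera to tool coordinates, whose origin is the TCP and whose axes are the flange's). Camera axes: x right, y up, looking along -z (the intrinsics and any distortion apply to the point x, -y, -z); pixel columns grow to the right and rows downward; lengths in m; the calibration is good to about 2 mm. A picture is of the moment at which its call begins: read the wrist's pose just before it. calibration takes no time and is no camera call.
- job.close_job(): hands the job in; it is judged then, once.
The state is a dict: "t": time; "q": joint angles; "qvel": joint speeds; "effort": joint torques, N m; "ee_pos": TCP position; "eef_rot": TCP orientation; "contact_force": force on the tool from outside, world axes, zero at the start; "moment": the same for the moment, N m; "width": finger opening in m; "gripper_force": force on a finger pad.
Only numpy, scipy, OpenCV 4.12 (cv2) and the standard library are available. Lean on these libraries where they do the work, as an engineer would, in place of code of your own. Each camera call takes 0.05 s, during which the arm holds its last target. There are 200 camera calls.

TASK

Three plain bushings for the office chairs lie on the counter beside an upright stepped taper gauge. Take the middle-sized bushing, lower it over the tip of the gauge while still holding it (do not drop it on from above), and let it slide down until it stops, sitting square on the step marked with two lines; then let go of it so that the size can be read. Leave the small and the large bushing where they lie.

Things in the scene. Friction and masses are not known exactly. Their poses are not given: they have to be found in the camera images.
- bushing_mid: the middle-sized of three plain aluminium bushings (short rings) lying flat on the counter: outer diameter 52 mm, bore 36 mm, height 24 mm, wall 8 mm, plain inside and out, both ends alike. Loose. Origin: centre of its underside; z is its axis, up.
- gauge: upright steel step gauge fixed to the counter. Origin: centre of its underside; z up its axis. Round foot 84 mm across, 10 high; above it ever thinner sections: 58 mm across up to height 32 mm, 45 up to 66, 33 up to 100, 20 tapering to 18 up to 130, then a cone to the 6 mm tip at 145. Flat shoulders at 32, 66, 100 mm; dark lines round the post just below each: three, two and one.
- gauge_step (a point): point on the gauge's axis at its middle shoulder (two lines), 66 mm above the counter; z up. The middle-sized bushing stops with its underside here, 1.5 mm play all round (small one: top shoulder; large one: lowest). The outer 2 mm of the top and middle shoulders slope down 4 mm and guide a bigger ring past.
- bushing_small: the smallest of three plain aluminium bushings (short rings) lying flat on the counter: outer diameter 40 mm, bore 24 mm, height 24 mm, wall 8 mm, plain inside and out, both ends alike. Loose. Origin: centre of its underside; z is its axis, up.
- bushing_large: the largest of three plain aluminium bushings (short rings) lying flat on the counter: outer diameter 64 mm, bore 48 mm, height 24 mm, wall 8 mm, plain inside and out, both ends alike. Loose. Origin: centre of its underside; z is its axis, up.
Mind the look-alikes: they are no part of the job. Leave any brown look-alike of the bushing_mid alone.

How it is judged:
On the way:
1. the middle-sized bushing, still held by the fingers, is round the gauge: its underside below the tip (less than 135 mm above the gauge's underside) and its axis within 15 mm of the gauge's (horizontal distance between bushing_mid and gauge below 0.015 m and z of bushing_mid in the frame of gauge below 0.135 m and contact force between the fingers and bushing_mid above 0.5 N), for 0.1 s.
At the end, for the whole second after the job is handed in: The middle-sized bushing sits round the gauge on the two-line shoulder, released and at rest: axis within 10 mm of the gauge's, underside 56 to 74 mm above the gauge's underside (66 when seated), tilted less than 10 degrees; the small and the large bushing are within 30 mm of where they began (horizontal distance between bushing_mid and gauge below 0.01 m and z of bushing_mid in the frame of gauge between 0.056 and 0.074 m and angle between bushing_mid's own z axis and vertical below 0.175 rad and linear speed of bushing_mid below 0.02 m/s and distance of each of bushing_small, bushing_large from where it was at the start of the episode below 0.03 m); the robot touches nothing.
It fails at once if the small or the large bushing is moved more than 30 mm from where it lay (distance of any of bushing_small, bushing_large from where it was at the start of the episode above 0.03 m).
It also fails if it takes over 45 s, if anything falls off the work surface, if the arm or the gripper's body presses on something with over 40 N, if the wrist force passes 120 N, or if a joint passes its speed limit or range.

## Working session

There is one attempt and no reset: what is moved stays moved. The work goes in short steps, Python scripts to look and compute and a tool call to move; the robot and the scene stay as the last step left them, time stands still between calls to the robot, and variables do not carry over. Pictures are saved under pics/ and viewed, at most 10 in all, crops included, and the job is handed in when it is done.

Besides the shell and the picture viewer there is one more tool, called after "Call:" as a command line: name --pt "numbers of a row" for each row, then --argument value for the rest. apply_moves: Moves the arm, as the interface text tells. Its arguments: {"type":"object","properties":{"rows":{"type":"array"},"fingers":{"type":"number"},"grip_force":{"type":"number"}},"required":["rows"]}

```bash
mkdir -p pics
cat > h.py <<'E'
import numpy as np, cv2
from workcell import monitor, capture, calibration, job
from scipy.spatial.transform import Rotation as R
def cam(n,s=None):
    c=calibration(n); f=192/np.tan(np.radians(c['fovy'])/2)
    if 'hand_eye' in c:
        T=np.array(c['hand_eye']); Rt=R.from_rotvec(s['eef_rot']).as_matrix()
        return c,f,Rt@T[:3,3]+np.array(s['ee_pos']),Rt@T[:3,:3]
    return c,f,np.array(c['origin']),np.array(c['rotation'])
def ray(C,u,v):
    c,f,o,r=C
    d=np.array([(u-c['cx'])/f,-(v-c['cy'])/f,-1.]); return o,r@d
def onplane(C,u,v,z):
    o,d=ray(C,u,v); return o+d*(z-o[2])/d[2]
def cloud(C,D):
    c,f,o,r=C
    v,u=np.mgrid[:384,:512]
    d=np.stack([(u-c['cx'])/f,-(v-c['cy'])/f,-np.ones_like(u,float)],-1)*D[...,None]
    return d@r.T+o
E
python3 - <<'E'
from h import *
s=monitor.read_state(); print(s)
for n in ['top','side','wrist']:
    p,d=capture(n); cv2.imwrite(f'pics/{n}0.png',p); np.save(f'{n}0.npy',d); print(n,calibration(n))
E
```

```text
{'t': 0.0, 'q': array([ 1.17769064e+00,  3.79414390e-01,  1.73477692e+00, -2.46619095e-05,
        1.02848890e+00, -3.32701681e-02]), 'qvel': array([-0.00055106,  0.00044661, -0.00119476,  0.00064601,  0.00285437,
       -0.00041465]), 'effort': array([-2.38595829e-03, -7.63714600e+01, -4.34365904e+01,  6.49431604e-02,
        4.24570532e-02, -9.92959963e-05]), 'ee_pos': array([0.24632888, 0.65481919, 0.22428608]), 'eef_rot': array([-5.62126546e-01, -3.09067942e+00,  1.67656231e-03]), 'contact_force': array([ 0.45787777,  0.2173837 , -0.7858894 ]), 'moment': array([-0.02198187, -0.04172033, -0.01497096]), 'gripper_force': 0.0, 'width': 0.09110630798552578}
top {'fovy': 54.42421046565841, 'cx': 256.7057664477687, 'cy': 190.54053770069132, 'origin': array([ 0.39883144, -0.09896844,  0.92311943]), 'rotation': array([ 0.02882701, -0.06032489, -1.58639388])}
side {'fovy': 57.72721017166663, 'cx': 253.12725200565134, 'cy': 184.90407078612898, 'origin': array([0.48525287, 0.59134104, 0.59807925]), 'rotation': array([0.02325617, 1.34796278, 2.7576542 ])}
wrist {'fovy': 58.4159637609539, 'cx': 252.01371961850413, 'cy': 191.38354271861215, 'hand_eye': array([[-9.77455549e-04,  9.55974449e-01,  2.93448288e-01,
         8.37566062e-02],
       [ 9.99999265e-01,  7.23894871e-04,  9.72675057e-04,
         9.72080474e-05],
       [ 7.17426791e-04,  2.93449023e-01, -9.55974454e-01,
        -1.60389194e-01],
       [ 0.00000000e+00,  0.00000000e+00,  0.00000000e+00,
         1.00000000e+00]])}
```

```bash
sed -i "s/np.array(c\['rotation'\])/R.from_rotvec(c['rotation']).as_matrix()/" h.py
```

```text
(no output)
```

View pics/top0.png

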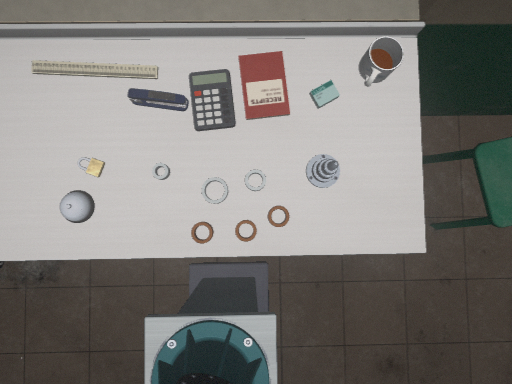

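View pics/side0.png

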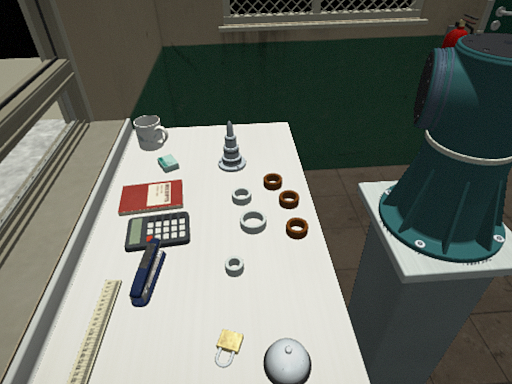

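Run:
```python
from h import *
for n,B in [('top',dict(mid=(241,166,270,195),large=(198,174,232,206),small=(150,160,173,184))),('side',dict(mid=(228,183,254,210),large=(237,207,270,238),small=(222,253,247,280)))]:
    C=cam(n); p=cv2.imread(f'pics/{n}0.png'); P=cloud(C,np.load(f'{n}0.npy'))
    if n=='top': print('table z',P[140:150,200:290,2].mean())
    for k,(a,b,c,d) in B.items():
        Q=P[b:d,a:c].reshape(-1,3); m=Q[(Q[:,2]>.018)&(Q[:,2]<.03)]
        cc,sz,_=cv2.minAreaRect((m[:,:2]*1000).astype(np.float32))
        print(n,k,np.round(cc,1),np.round(sz,1),len(m),m[:,2].max())
    a,b,c,d=(300,145,350,192) if n=='top' else (212,115,252,178)
    Q=P[b:d,a:c].reshape(-1,3)
    for lo,hi in [(.005,.015),(.024,.036),(.05,.07),(.085,.103),(.105,.15)]:
        m=Q[(Q[:,2]>lo)&(Q[:,2]<hi)]
        if len(m)>2: cc,sz=cv2.minEnclosingCircle((m[:,:2]*1000).astype(np.float32)); print(n,lo,np.round(cc,1),round(sz*2,1),len(m))
```

```text
table z 0.0012836337663866275
top mid [ 476.7 -113.7] [48.4 51.2] 188 0.02797586562329335
top large [452.7 -14.5] [61.8 61.3] 249 0.027396897586499658
top small [501.9 115.4] [37.  37.8] 140 0.026838858952057065
top 0.005 [ 498.3 -281.3] 84.4 394
top 0.024 [ 498.  -281.1] 58.5 141
top 0.05 [ 498.2 -281.4] 45.5 118
top 0.085 [ 498.2 -280.7] 32.9 102
top 0.105 [ 498.  -280.8] 18.5 80
side mid [475.6 -92. ] [50.1 92.8] 162 0.027838696556453324
side large [452.4 -16.1] [63.9 62.3] 258 0.027645840964166668
side small [501.5 115.4] [38.4 38.2] 196 0.027502022954519423
side 0.005 [ 501.8 -337.1] 196.5 190
side 0.024 [ 499.  -281.5] 60.9 107
side 0.05 [ 497.4 -279. ] 43.1 108
side 0.085 [ 497.  -280.8] 32.5 82
side 0.105 [ 496.  -280.4] 20.3 87
```

Call:
apply_moves --pt "-0.031 -0.007 0 0 0 0.45" --pt "-0.031 -0.007 0 0 0 0.45" --pt "-0.031 -0.007 0 0 0 0.45" --pt "-0.031 -0.007 0 0 0 0.45" --pt "-0.031 -0.007 0 0 0 0.45" --pt "-0.031 -0.007 0 0 0 0.45" --pt "-0.031 -0.007 0 0 0 0.45" --pt "-0.031 -0.007 0 0 0 0.45" --pt "-0.031 -0.007 0 0 0 0.45" --pt "-0.031 -0.007 0 0 0 0.45" --fingers -1

```text
t: 0.98
ee_pos: [0.468, 0.4293, 0.2248]
eef_rot: [-1.272, -2.873, 0.0]
contact_force: [0.7, 0.3, 0.7]
width: 0.0912
gripper_force: 0.0
```

Call:
apply_moves --pt "-0.028 -0.007 0 0 0 0.45" --pt "-0.028 -0.007 0 0 0 0.45" --pt "-0.028 -0.007 0 0 0 0.45" --pt "-0.028 -0.007 0 0 0 0.45" --pt "-0.028 -0.007 0 0 0 0.45" --pt "-0.028 -0.007 0 0 0 0.45" --pt "-0.028 -0.007 0 0 0 0.45" --pt "-0.028 -0.007 0 0 0 0.45" --pt "-0.028 -0.007 0 0 0 0.45" --pt "-0.028 -0.007 0 0 0 0.45"

```text
t: 1.82
ee_pos: [0.547, 0.1546, 0.2248]
eef_rot: [-1.907, -2.497, 0.0]
contact_force: [0.2, 0.2, 0.2]
width: 0.0912
gripper_force: 0.0
```

Call:
apply_moves --pt "-0.025 -0.007 0 0 0 0.45" --pt "-0.025 -0.007 0 0 0 0.45" --pt "-0.025 -0.007 0 0 0 0.45" --pt "-0.025 -0.007 0 0 0 0.45" --pt "-0.025 -0.007 0 0 0 0.45" --pt "-0.025 -0.007 0 0 0 0.45" --pt "-0.025 -0.007 0 0 0 0.45" --pt "-0.025 -0.007 0 0 0 0.45" --pt "-0.025 -0.007 0 0 0 0.45" --pt "0 0 0 0 0 0"

```text
t: 2.65
ee_pos: [0.5011, -0.0743, 0.2247]
eef_rot: [-2.392, -2.036, 0.001]
contact_force: [-0.2, 0.0, 0.1]
width: 0.0912
gripper_force: 0.0
```

```bash
cat > go.py <<'E'
from h import *
import sys
def delta(t,s=None):
    s=s or monitor.read_state(); M=R.from_rotvec(s['eef_rot']).as_matrix()
    print('t',round(s['t'],2),'pos',np.round(s['ee_pos'],4),'ty',np.round(M[:,1],3),'tz',np.round(M[:,2],4),'F',np.round(s['contact_force'],1),'w',round(s['width'],4))
    print('shift tool',np.round(M.T@(np.array(t)-s['ee_pos']),4))
if __name__=='__main__': delta([float(x) for x in sys.argv[1:4]])
E
python3 go.py .4767 -.1137 .018
python3 - <<'E'
from h import *
s=monitor.read_state(); p,d=capture('wrist'); cv2.imwrite('pics/w1.png',p); P=cloud(cam('wrist',s),d)
m=(P[...,2]>.018)&(P[...,2]<.03)
n,l,st,_=cv2.connectedComponentsWithStats(m.astype(np.uint8))
for i in range(1,n):
    if st[i,4]>300:
        Q=P[l==i]; c,r=cv2.minEnclosingCircle((Q[:,:2]*1000).astype(np.float32)); print(np.round(c,1),round(2*r,1),p[l==i].mean(0).round(),st[i])
E
```

```text
t 2.65 pos [ 0.5011 -0.0743  0.2247] ty [ 0.987 -0.16  -0.001] tz [-7.e-04 -4.e-04 -1.e+00] F [-0.2  0.   0.1] w 0.0912
shift tool [-0.0427 -0.0176  0.2068]
[353.   16.2] 52.0 [28. 43. 65.] [  70   79   53   51 1232]
[453.8 -15.8] 63.9 [126. 126. 121.] [ 168   88   62   62 1380]
[355.9 -89.7] 52.4 [28. 43. 65.] [102 177  49  45 989]
[ 477.2 -114.2] 51.7 [127. 127. 122.] [215 182  46  45 917]
[ 390.  -169.1] 51.9 [29. 44. 64.] [169 238  25  42 466]
```

Call:
apply_moves --pt "-0.0107 -0.0044 0.01 0 0 0" --pt "-0.0107 -0.0044 0.01 0 0 0" --pt "-0.0107 -0.0044 0.01 0 0 0" --pt "-0.0107 -0.0044 0.01 0 0 0" --pt "0 0 0.02 0 0 0" --pt "0 0 0.02 0 0 0" --pt "0 0 0.02 0 0 0" --pt "0 0 0.02 0 0 0" --pt "0 0 0.02 0 0 0" --pt "0 0 0 0 0 0"

```text
t: 3.53
ee_pos: [0.4757, -0.1109, 0.0811]
eef_rot: [-2.384, -2.039, 0.005]
contact_force: [-1.5, 0.3, -1.4]
width: 0.0913
gripper_force: 0.0
```

```bash
python3 go.py .477 -.114 .018
```

```text
t 3.53 pos [ 0.4757 -0.1109  0.0811] ty [ 0.988 -0.155 -0.006] tz [-0.0056  0.0015 -1.    ] F [-1.5  0.3 -1.4] w 0.0913
shift tool [-0.0029  0.0021  0.0631]
```

Call:
apply_moves --pt "0 0 0.012 0 0 0" --pt "0 0 0.012 0 0 0" --pt "0 0 0.012 0 0 0" --pt "0 0 0.012 0 0 0" --pt "0 0 0.008 0 0 0" --pt "0 0 0.005 0 0 0" --pt "0 0 0 0 0 0" --pt "0 0 0 0 0 0" --pt "0 0 0 0 0 0" --pt "0 0 0 0 0 0"

```text
t: 4.37
ee_pos: [0.4789, -0.1113, 0.0244]
eef_rot: [2.387, 2.042, 0.001]
contact_force: [-0.9, -0.7, 0.8]
width: 0.0913
gripper_force: 0.0
```

```bash
python3 go.py .477 -.114 .018
```

```text
t 4.37 pos [ 0.4789 -0.1113  0.0244] ty [ 0.988 -0.155  0.001] tz [ 9.e-04 -3.e-04 -1.e+00] F [-0.9 -0.7  0.8] w 0.0913
shift tool [-0.003  -0.0015  0.0064]
```

Call:
apply_moves --pt "-0.003 -0.0015 0.003 0 0 0" --pt "0 0 0.003 0 0 0" --pt "0 0 0 0 0 0" --pt "0 0 0 0 0 0" --pt "0 0 0 0 0 0" --pt "0 0 0 0 0 0" --pt "0 0 0 0 0 0" --pt "0 0 0 0 0 0" --pt "0 0 0 0 0 0" --pt "0 0 0 0 0 0"

```text
t: 5.2
ee_pos: [0.4766, -0.1139, 0.018]
eef_rot: [2.387, 2.042, 0.0]
contact_force: [0.7, 0.4, 0.4]
width: 0.0911
gripper_force: 0.0
```

Call:
apply_moves --pt "0 0 0 0 0 0" --pt "0 0 0 0 0 0" --pt "0 0 0 0 0 0" --pt "0 0 0 0 0 0" --pt "0 0 0 0 0 0" --pt "0 0 0 0 0 0" --pt "0 0 0 0 0 0" --pt "0 0 0 0 0 0" --pt "0 0 0 0 0 0" --pt "0 0 0 0 0 0" --fingers 1 --grip_force 15

```text
t: 6.03
ee_pos: [0.4766, -0.1139, 0.0179]
eef_rot: [2.387, 2.042, 0.0]
contact_force: [0.3, 0.1, -1.1]
width: 0.0523
gripper_force: 15.0
```

```bash
python3 go.py .477 -.114 .018
```

```text
t 6.03 pos [ 0.4766 -0.1139  0.0179] ty [ 0.988 -0.155  0.   ] tz [ 0. -0. -1.] F [ 0.3  0.1 -1.1] w 0.0523
shift tool [-0.      0.0004 -0.0001]
```

Call:
apply_moves --pt "0 0 -0.005 0 0 0" --pt "0 0 -0.01 0 0 0" --pt "0 0 -0.02 0 0 0" --pt "0 0 -0.025 0 0 0" --pt "0 0 -0.025 0 0 0" --pt "0 0 -0.025 0 0 0" --pt "0 0 -0.025 0 0 0" --pt "0 0 -0.025 0 0 0" --pt "0 0 -0.015 0 0 0" --pt "0 0 -0.005 0 0 0"

```text
t: 6.87
ee_pos: [0.4776, -0.1142, 0.2013]
eef_rot: [2.385, 2.04, 0.004]
contact_force: [1.6, 0.3, -0.7]
width: 0.0521
gripper_force: 15.0
```

Call:
apply_moves --pt "-0.01 0.002 0 0 0 0" --pt "-0.014 0.005 0 0 0 0" --pt "-0.018 0.006 0 0 0 0" --pt "-0.02 0.006 0 0 0 0" --pt "-0.02 0.006 0 0 0 0" --pt "-0.02 0.006 0 0 0 0" --pt "-0.02 0.006 0 0 0 0" --pt "-0.015 0.005 0 0 0 0" --pt "-0.01 0.003 0 0 0 0" --pt "-0.005 0.002 0 0 0 0"

```text
t: 7.7
ee_pos: [0.4991, -0.2725, 0.1972]
eef_rot: [-2.388, -2.04, 0.001]
contact_force: [-0.3, 0.2, -1.0]
width: 0.0514
gripper_force: 15.0
```

```bash
python3 go.py .498 -.281 .19
python3 - <<'E'
from h import *
for n in ['top','side']:
    p,d=capture(n); P=cloud(cam(n),d); cv2.imwrite(f'pics/{n}1.png',p); np.save(f'{n}1.npy',d)
E
```

```text
t 7.7 pos [ 0.4991 -0.2725  0.1972] ty [ 0.988 -0.156 -0.001] tz [-9.e-04  5.e-04 -1.e+00] F [-0.3  0.2 -1. ] w 0.0514
shift tool [-0.0085  0.0002  0.0072]
```

View pics/side1.png

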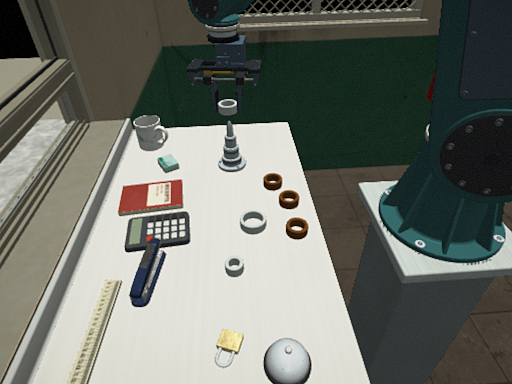

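The side view shows the ring held level between the fingers at (228,107), just above the gauge tip (230,123). Next I centre it and check its offset from the TCP.

Call:
apply_moves --pt "-0.003 0 0.002 0 0 0" --pt "-0.003 0 0.002 0 0 0" --pt "-0.0025 0 0.002 0 0 0" --pt "0 0 0 0 0 0" --pt "0 0 0 0 0 0" --pt "0 0 0 0 0 0" --pt "0 0 0 0 0 0" --pt "0 0 0 0 0 0" --pt "0 0 0 0 0 0" --pt "0 0 0 0 0 0"

```text
t: 8.63
ee_pos: [0.4982, -0.2797, 0.192]
eef_rot: [2.387, 2.042, 0.0]
contact_force: [-0.5, 0.3, -1.5]
width: 0.0518
gripper_force: 15.0
```

```bash
python3 go.py .498 -.281 .19
python3 - <<'E'
from h import *
s=monitor.read_state(); p,d=capture('side'); C=cam('side'); P=cloud(C,d)
cv2.imwrite('pics/s2.png',cv2.resize(p[60:180,170:290],(720,720))[:600])
Q=P[85:125,205:252].reshape(-1,3); z0=s['ee_pos'][2]-.018
m=Q[(Q[:,2]>z0-.004)&(Q[:,2]<z0+.028)&(abs(Q[:,0]-.498)<.06)&(abs(Q[:,1]+.281)<.06)]
print(len(m),m.min(0),m.max(0),z0)
t=m[m[:,2]>z0+.020]; c,r=cv2.minEnclosingCircle((t[:,:2]*1000).astype(np.float32)); print(c,r*2)
E
```

```text
t 8.63 pos [ 0.4982 -0.2797  0.192 ] ty [ 0.988 -0.155  0.   ] tz [ 1.e-04 -1.e-04 -1.e+00] F [-0.5  0.3 -1.5] w 0.0518
shift tool [-0.0013  0.      0.002 ]
326 [ 0.45974573 -0.30280598  0.1737845 ] [ 0.5346349  -0.25208808  0.20198198] 0.17401547611125454
(497.23046875, -276.37158203125) 76.67166137695312
```

View pics/s2.png

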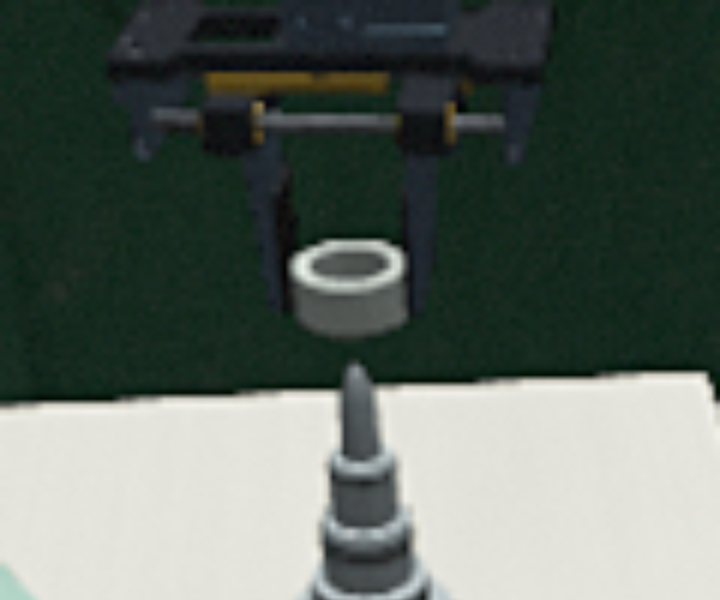

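The ring hangs level at (350,265) in this crop and is centred over the tip at (354,365). Now I lower it to just above the top shoulder.

Call:
apply_moves --pt "-0.002 0 0.004 0 0 0" --pt "0 0 0.006 0 0 0" --pt "0 0 0.008 0 0 0" --pt "0 0 0.008 0 0 0" --pt "0 0 0.008 0 0 0" --pt "0 0 0.008 0 0 0" --pt "0 0 0.008 0 0 0" --pt "0 0 0.006 0 0 0" --pt "0 0 0.002 0 0 0" --pt "0 0 0 0 0 0" --grip_force 8

```text
t: 9.52
ee_pos: [0.4976, -0.2816, 0.1333]
eef_rot: [-2.387, -2.041, 0.0]
contact_force: [0.7, 0.5, 0.0]
width: 0.0524
gripper_force: 8.0
```

```bash
python3 go.py .498 -.281 .118
python3 - <<'E'
from h import *
p,d=capture('side'); cv2.imwrite('pics/s3.png',cv2.resize(p[85:185,180:280],(600,600),interpolation=cv2.INTER_CUBIC))
E
```

```text
t 9.52 pos [ 0.4976 -0.2816  0.1333] ty [ 0.988 -0.155 -0.001] tz [-8.e-04  5.e-04 -1.e+00] F [0.7 0.5 0. ] w 0.0524
shift tool [0.0007 0.0004 0.0153]
```

View pics/s3.png

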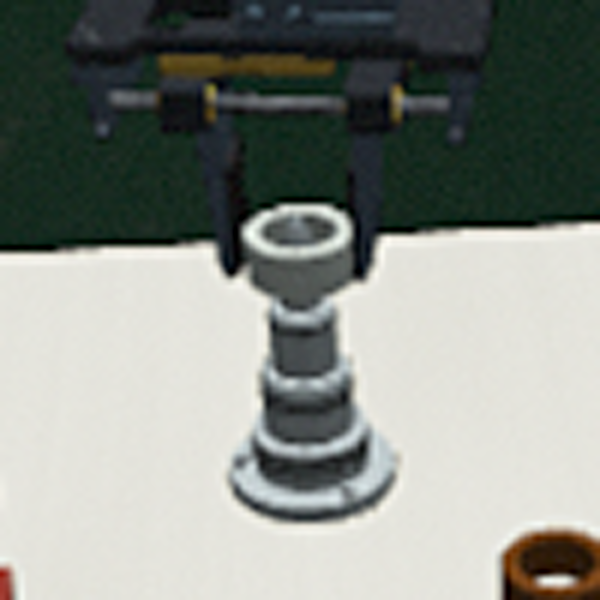

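The tip is inside the bore, with the ring at (299,235) and the top shoulder at (302,312). I lower it slowly past the shoulder.

Call:
apply_moves --pt "0.0005 0 0.003 0 0 0" --pt "0 0 0.003 0 0 0" --pt "0 0 0.003 0 0 0" --pt "0 0 0.003 0 0 0" --pt "0 0 0.003 0 0 0" --pt "0 0 0.003 0 0 0" --pt "0 0 0.003 0 0 0" --pt "0 0 0.002 0 0 0" --pt "0 0 0.001 0 0 0" --pt "0 0 0 0 0 0"

```text
t: 10.4
ee_pos: [0.4978, -0.2812, 0.1097]
eef_rot: [-2.387, -2.042, 0.0]
contact_force: [0.3, 0.1, -1.1]
width: 0.0522
gripper_force: 8.0
```

```bash
python3 go.py .498 -.281 .086
```

```text
t 10.4 pos [ 0.4978 -0.2812  0.1097] ty [ 0.988 -0.155 -0.   ] tz [-3.e-04  2.e-04 -1.e+00] F [ 0.3  0.1 -1.1] w 0.0522
shift tool [0.0002 0.0002 0.0237]
```

Call:
apply_moves --pt "0 0 0.003 0 0 0" --pt "0 0 0.003 0 0 0" --pt "0 0 0.003 0 0 0" --pt "0 0 0.003 0 0 0" --pt "0 0 0.003 0 0 0" --pt "0 0 0.003 0 0 0" --pt "0 0 0.003 0 0 0" --pt "0 0 0.002 0 0 0" --pt "0 0 0.001 0 0 0" --pt "0 0 0 0 0 0"

```text
t: 11.23
ee_pos: [0.4979, -0.2813, 0.0858]
eef_rot: [2.387, 2.042, 0.0]
contact_force: [1.7, 0.2, -0.7]
width: 0.0522
gripper_force: 8.0
```

```bash
python3 go.py .498 -.281 .084
python3 - <<'E'
from h import *
p,d=capture('side'); cv2.imwrite('pics/s4.png',cv2.resize(p[85:185,180:280],(600,600),interpolation=cv2.INTER_CUBIC))
E
```

```text
t 11.23 pos [ 0.4979 -0.2813  0.0858] ty [ 0.988 -0.155  0.   ] tz [ 1.e-04 -1.e-04 -1.e+00] F [ 1.7  0.2 -0.7] w 0.0522
shift tool [0.0003 0.     0.0018]
```

View pics/s4.png

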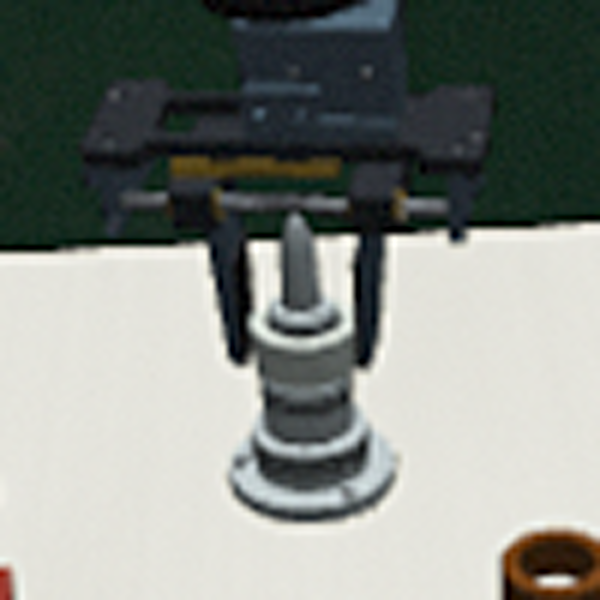

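The ring at (302,345) is round the 33 mm section, just above the two-line shoulder, with the tip (295,215) clear below the gripper body. I release it and retreat upward.

Call:
apply_moves --pt "0 0 0.0005 0 0 0" --pt "0 0 0.0005 0 0 0" --pt "0 0 0 0 0 0" --pt "0 0 0 0 0 0" --pt "0 0 0 0 0 0" --pt "0 0 0 0 0 0" --pt "0 0 0 0 0 0" --pt "0 0 0 0 0 0" --pt "0 0 0 0 0 0" --pt "0 0 0 0 0 0" --fingers -0.3

```text
t: 12.12
ee_pos: [0.4979, -0.2813, 0.085]
eef_rot: [2.387, 2.042, 0.0]
contact_force: [-0.7, -0.1, -0.0]
width: 0.0591
gripper_force: 0.0
```

Call:
apply_moves --pt "0 0 0 0 0 0" --pt "0 0 0 0 0 0" --pt "0 0 -0.005 0 0 0" --pt "0 0 -0.01 0 0 0" --pt "0 0 -0.015 0 0 0" --pt "0 0 -0.02 0 0 0" --pt "0 0 -0.02 0 0 0" --pt "0 0 -0.02 0 0 0" --pt "0 0 -0.02 0 0 0" --pt "0 0 -0.01 0 0 0" --fingers -0.6

```text
t: 12.95
ee_pos: [0.4987, -0.2818, 0.2082]
eef_rot: [2.385, 2.04, 0.002]
contact_force: [0.5, -0.4, -0.0]
width: 0.0727
gripper_force: 0.0
```

```bash
python3 go.py .498 -.281 .2
python3 - <<'E'
from h import *
p,d=capture('side'); cv2.imwrite('pics/s5.png',cv2.resize(p[85:185,180:280],(600,600),interpolation=cv2.INTER_CUBIC))
Q=cloud(cam('side'),d)[115:178,212:252].reshape(-1,3)
m=Q[(Q[:,2]>.08)&(Q[:,2]<.096)&(abs(Q[:,1]+.28)<.05)];c,r=cv2.minEnclosingCircle((m[:,:2]*1000).astype(np.float32)); print(c,2*r,len(m))
E
```

```text
t 12.95 pos [ 0.4987 -0.2818  0.2082] ty [ 0.988 -0.155  0.003] tz [ 0.0029 -0.0018 -1.    ] F [ 0.5 -0.4 -0. ] w 0.0727
shift tool [ 0.0007 -0.0009  0.0082]
(496.7627258300781, -279.8204345703125) 50.65113830566406 131
```

View pics/s5.png

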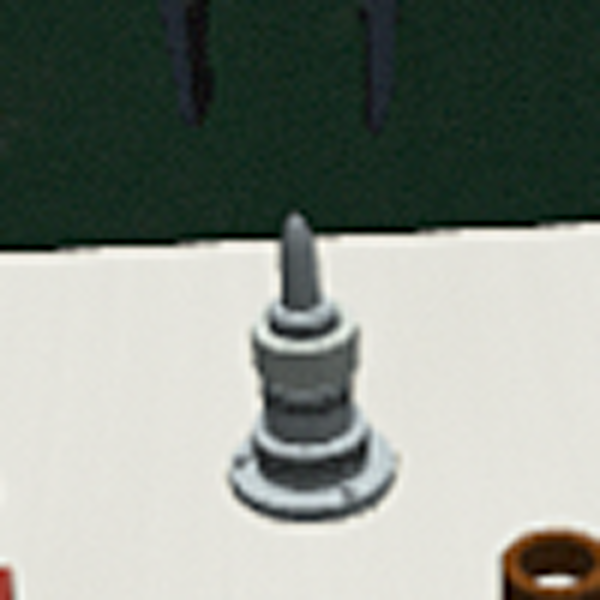

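The ring at (305,350) sits square on the two-line shoulder, and the gripper is clear above it.

```bash
python3 -c "
from workcell import job; print(job.close_job())"
```

```text
the job is handed in; nothing more can be done
None
```

The middle-sized bushing sits square on the two-line shoulder of the gauge and is released. The small and large bushings were left untouched, and the job was handed in at about 13 s; no verdict was returned.

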